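# Seat a tube plate on an orbital shaker and clamp it

## Robot

A 7-joint arm with a two-finger parallel gripper is mounted at the origin on the work surface. World frame = base frame: x ahead of the robot, y to its left, z up, the work surface at z = 0. Lengths are in mm, angles in rad, forces in N, time in s.
With the tool pointing down it reaches from about 400 to 875 mm from the base axis. Payload 4.4 kg.
Tool frame: the origin (TCP) lies at the very end of the fingers, on their centre line; the grasp point (between the pads) lies 19 mm behind it (ctrl.grip_depth is the distance from the TCP to the grasp point, in mm); z points along the fingers, x is the direction in which the jaws open and shut, and the axes are right-handed (so a half turn about z gives the same grasp; the last joint's range is limited). The gripper opens to 85 mm and grips with 20 to 120 N. Pads are 22 mm wide; open, the fingers measure 114 mm over their backs; the gripper's body (76 mm by 85 mm) begins 54 mm behind the grasp point. The pads swing forward as they close: fully open they stand 13 mm farther back than shut.
Start: joints at [1.255, 0.628, 0.038, 1.517, -0.027, 0.996, -0.02], TCP at [160.714, -629.832, 231.313] pointing down, gripper open.
Joint ranges: [-3.06, 3.06], [-0.37, 2.12], [-1.25, 1.32], [0.18, 2.47], [-1.1, 4.24], [0.23, 1.98], [-2.94, 2.94]. Speed limits (rad/s): [2.57, 2.57, 3.14, 3.14, 3.14, 3.14, 3.14].

## Interface

Orientations are given as [roll, pitch, yaw] about the fixed x, y, z axes, in that order (R = Rz(yaw) Ry(pitch) Rx(roll)).
In Python, from cell import ctrl gives the robot as it stands.
- The arm moves only by the shell command python3 -m creep 'ROWS'. ROWS is JSON, a list of rows, each an object with "hand": the opening, from 0 (shut) to 1 (fully open); "travel": the shift along the tool's x, y, z in cm, a list of three; "angular": the turn, a rotation vector about the tool's x, y, z in degrees, a list of three. In form: [{"hand": hand, "travel": [tx, ty, tz], "angular": [rx, ry, rz]}, ...]. A call has 1 to 20 rows; each row is the pose to reach, as a shift and turn from the pose measured when the call began, along the tool's axes at that moment; what a row does not reach only later rows make up. A row lasts 1/10 s, in which the tool goes at most 50 mm and 8.59 degrees, less where a joint would pass 70% of its speed; a pose out of reach is approached as far as the arm can. A call with a gripper value outside its range is refused whole. The fingers move at their own pace and stop on an object; the grip force is fixed at half the most. Time passes only in rows, so rows that repeat a pose let the fingers close. It gives the time, the measured TCP pose, the force and the opening at its end, in the units of the state.
- ctrl.read_state(): the state, without advancing time (a new reading comes with each control period).
- ctrl.get_image(name): name is "side" or "top" or "wrist"; returns a dict with "frame" (384x512x3 uint8, red, green, blue), "fx", "fy", "cx", "cy" (pixels), "origin" and "orientation" of the camera in the world. Camera axes: x right, y down, z forward; pixel columns grow to the right and rows downward; lengths in mm; the calibration is good to about 2 mm. The wrist camera is an equidistant fisheye: a pixel r from the principal point sees the ray r / f radians off the axis. A picture is of the moment at which its call begins. There is no depth.
- ctrl.finish_job(): hands the job in, once; it reports no verdict.
Trained networks look in the newest picture that a camera, given by its name, has taken for a name from the list of things; names that differ only in an ending like _2 or _b are one class to them, and where a whole thing is asked for, a point or a joint stands for the part that bears it (a point fixed in the world has none). Each returns a list of dicts, best first, with "confidence" (0 to 1); they miss things now and then, are a little off and sometimes report something else, mostly with a low value. They report only what shows in the picture. A call takes as long as a camera call.
- ctrl.regions_of(camera, thing): "region" (384x512 bool, what is visible of it).
- ctrl.spot_point(camera, thing): "at" ([x, y, z] in mm, in world coordinates, good to about 4 mm: a listed point, or the origin of a listed thing).
The state is a dict: "clock": time; "qpos": joint angles; "qd": joint speeds; "tau": joint torques, N m; "eef_pos": TCP position; "tool_rot": TCP orientation; "force": force on the tool from outside, world axes, zero at the start; "torque": the same for the moment, N m; "width": finger opening in mm.
Only numpy, scipy, OpenCV 4.12 (cv2) and the standard library are available. Lean on these libraries where they do the work, as an engineer would, in place of code of your own. Each camera call takes 0.05 s, during which the arm holds its last target. There are 200 camera calls.

## Task

Pick up the blue tube plate by its black bar and set it level on the orbital shaker, sliding it gently over the two brass studs until both holes drop over them and it lies flush on the platform; never press it down hard. Then swing the red clamp fully closed over the plate's edge, leaving the other things on the bench where they are.

Things in the scene. Friction and masses are not known exactly. Their poses are not given: they have to be found in the camera images.
- shaker: Orbital shaker, fixed to the bench: white housing 270 (x) x 220 (y) x 74 mm, control panel on its -x face. Origin at the centre of its underside on the bench, x and y along its edges, z up. On it lies an aluminium platform with a black rubber mat, 256 x 170 mm, which stops anywhere on its orbit: parallel to the housing, but off centre by up to 7 mm in x and, independently, in y; not measured. It yields to no push.
- studs_mid (a point): Nominal platform centre, on the housing's axis, 90 mm above the bench = height of the platform's top; axes as the shaker's. The true centre is up to 7 mm off in x and y. Two brass studs stand at (-50, 0) and (+50, 0) mm from the true centre: diameter 10, 8 mm tall, the last 2.5 mm tapered to 6. A plate resting on the stud tips has its underside 98 mm above the bench, a fully seated one 90 mm.
- clamp_pivot (a point): Nominal pivot of the red clamp, at (-110, 0) mm from the nominal platform centre, 99 mm above the bench (underside of the clamp's arm); axes as the shaker's. The true pivot moves with the platform: same offset of up to 7 mm in x and y. Arm 13 mm wide, 6 mm thick, reaching 47.5 mm. A round red peg, diameter 10, 42 mm from the pivot, stands up to 137 mm above the bench: push it sideways.
- clamp (a joint): Red clamp's angle, rad: 0 open, 1.92 closed against its stop; starts near open, stays where left (friction 0.06 N m, no spring). Turns clockwise from above. From the pivot its arm points at (110 deg - angle) from the shaker's +x towards +y. Closed, it points along +x over the plate's -x edge, 3 mm above a seated plate; a plate not fully down blocks it.
- plate: Tube plate, loose: blue plate 160 (x) x 110 (y) x 6 mm with a black upright bar in the middle, about 0.4 kg. Origin at the centre of its underside. Two through holes, diameter 12.5 mm, at (-50, 0) and (+50, 0) mm; same after a half turn. Four blue-capped vials fixed in it at (+-22, +-43) mm, foot diameter 19 mm, up to 39 mm above the underside.
- plate_grip (a point): Centre of the plate's grip bar, 26 mm above the plate's underside; axes as the plate's. The bar is 14 mm thick along x, 56 mm long along y, and stands from 6 to 46 mm above the underside: grasp it from above across its 14 mm, fingers closing along x.
- vial_rack: White vial rack, 90 x 130 x 49 mm, full of blue-capped vials; a bystander, not to be disturbed. Origin at the centre of its underside.
- tip_box: Blue pipette-tip box with clear lid, 85 x 120 x 75 mm; a bystander, not to be disturbed. Origin at the centre of its underside.
- reagent_bottle: Amber bottle, diameter 72 mm, 170 mm tall; a bystander, not to be disturbed. Origin at the centre of its underside.
- beaker: Glass beaker, diameter 72 mm, 90 mm tall; a bystander, not to be disturbed. Origin at the centre of its underside.
- stray_vial: Single upright blue-capped vial, diameter 16 mm, 48 mm tall; a bystander, not to be disturbed. Origin at the centre of its underside.
- timer: Yellow lab timer lying flat, 70 x 70 x 17 mm; a bystander, not to be disturbed. Origin at the centre of its underside.
- marker: Red marker pen lying flat, 130 x 16 x 12 mm; a bystander, not to be disturbed. Origin at the centre of its underside.

How it is judged:
By the outcome, as a careful person would: the job done as asked, in the order asked, and still so for the second after the job is handed in, with the robot touching nothing.
It also fails if it takes over 72 s, if anything falls off the work surface, if the arm or the gripper's body presses on something with over 40 N, if the wrist force passes 120 N, or if a joint passes its speed limit or range.

## Working session

There is one attempt and no reset: what is moved stays moved. The work goes in short steps, Python scripts to look and compute and a shell command to move; the robot and the scene stay as the last step left them, time stands still between calls to the robot, and variables do not carry over. Pictures are saved under pics/ and viewed, about 8 in all and at most 12, crops included, and the job is handed in when it is done.

```bash
mkdir -p pics; ls; cat > h.py <<'E'
import numpy as np, cv2
from cell import ctrl
from scipy.spatial.transform import Rotation as R
def save(cam,name):
    im=ctrl.get_image(cam); cv2.imwrite('pics/'+name,im['frame'][:,:,::-1]); return im
def Rot(o):
    o=np.array(o,float)
    return o if o.shape==(3,3) else R.from_euler('xyz',o).as_matrix()
def ray(im,u,v):
    x=(u-im['cx'])/im['fx'];y=(v-im['cy'])/im['fy']
    if im.get('fish'):
        r=np.hypot(x,y); s=np.sin(r)/r if r>1e-9 else 1; d=np.array([x*s,y*s,np.cos(r)])
    else: d=np.array([x,y,1.])
    return Rot(im['orientation'])@d
def at_z(im,u,v,z):
    d=ray(im,u,v); o=np.array(im['origin'],float); return o+d*(z-o[2])/d[2]
def proj(im,p,fish=False):
    c=Rot(im['orientation']).T@(np.array(p,float)-np.array(im['origin']))
    if fish:
        th=np.arctan2(np.hypot(c[0],c[1]),c[2]); k=th/max(np.hypot(c[0],c[1]),1e-9)
        return np.array([im['cx']+im['fx']*k*c[0],im['cy']+im['fy']*k*c[1]])
    return np.array([im['cx']+im['fx']*c[0]/c[2],im['cy']+im['fy']*c[1]/c[2]])
E
python3 - <<'E'
from h import *
a=save('top','top0.png'); b=save('side','side0.png'); w=save('wrist','w0.png')
cv2.imwrite('pics/c0.png',cv2.resize(np.hstack([a['frame'],b['frame']])[:,:,::-1],(800,300),interpolation=cv2.INTER_AREA))
for im in (a,b,w): print({k:v for k,v in im.items() if k!='frame'})
s=ctrl.read_state(); print(s)
for t in ['shaker','studs_mid','clamp_pivot','plate','plate_grip','vial_rack','tip_box','reagent_bottle','beaker','stray_vial','timer','marker']:
    for c in ['top','side']:
        r=ctrl.spot_point(c,t); print(t,c,[(np.round(q['at'],0),round(q['confidence'],2)) for q in r[:2]])
E
```

```text
pics
{'fx': 356.0380318706931, 'fy': 356.0380318706931, 'cx': 262.2192999677876, 'cy': 190.00381096970324, 'origin': array([ 459.32553962,   -6.49581148, 1145.46138747]), 'orientation': array([-3.01499271e+00, -2.93105215e-03, -1.58450224e+00])}
{'fx': 488.398448165359, 'fy': 488.398448165359, 'cx': 252.09734858048446, 'cy': 188.18940969200816, 'origin': array([-216.06702385,  792.33373679, 1391.97680559]), 'orientation': array([-2.42714321,  0.01862241, -2.38487865])}
{'fx': 297.3186396354542, 'fy': 297.3186396354542, 'cx': 254.92797607600093, 'cy': 187.36013833427066, 'origin': array([ 235.54106489, -610.46528057,  373.72465261]), 'orientation': array([ 2.83971434e+00,  1.39358880e-03, -1.32058309e+00])}
{'clock': 0.15, 'qpos': array([ 1.2552051 ,  0.62914279,  0.03846509,  1.51811022, -0.02700489,
        0.99628607, -0.02000732]), 'qd': array([-0.00042286, -0.00367315,  0.00103658, -0.00318399, -0.00031306,
        0.00085117, -0.00054399]), 'tau': array([ 1.52119221e-03, -5.63793504e+01,  1.22751106e+00, -1.93649215e+01,
        1.10398422e-02,  7.38699397e-03, -1.85951819e-05])
[... 1031 characters left out ...]
.]), 0.79)]
tip_box top [(array([ 366., -485.,    1.]), 0.81)]
tip_box side [(array([ 368., -480.,   -1.]), 0.93), (array([774., 127.,   2.]), 0.25)]
reagent_bottle top [(array([571., 506.,   1.]), 0.64), (array([ 363., -484.,   -2.]), 0.54)]
reagent_bottle side [(array([571., 509.,  -3.]), 0.8)]
beaker top [(array([ 576., -515.,    1.]), 0.63)]
beaker side [(array([ 578., -510.,   -0.]), 0.74)]
stray_vial top [(array([ 760., -185.,   -3.]), 0.58)]
stray_vial side [(array([ 762., -186.,    1.]), 0.62)]
timer top [(array([776., 126.,   1.]), 0.84), (array([ 565., -202.,   93.]), 0.68)]
timer side []
marker top [(array([424., 494.,   1.]), 0.81)]
marker side [(array([425., 500.,   0.]), 0.57)]
```

View pics/top0.png

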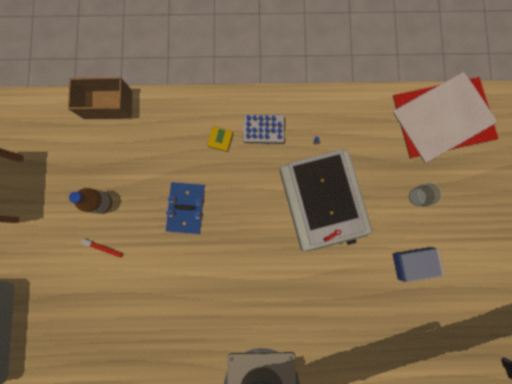

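View pics/side0.png

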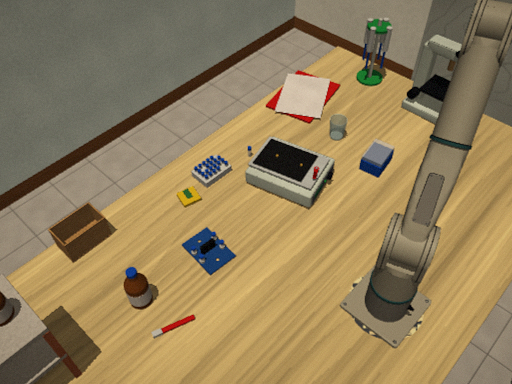

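The top view shows the plate at about (185,208), the studs at about (322,180) and (332,212), and the clamp at about (333,235), lying open. Next I measure the plate and shaker yaws and the stud positions.

```bash
python3 - <<'E'
from h import *
a=ctrl.get_image('top'); b=ctrl.get_image('side')
def rect(im,cam,t,z):
    r=ctrl.regions_of(cam,t)
    m=r[0]['region'].astype(np.uint8)
    c=max(cv2.findContours(m,0,2)[0],key=cv2.contourArea)[:,0,:]
    P=np.array([at_z(im,u,v,z)[:2] for u,v in c],np.float32)
    print(cam,t,r[0]['confidence'],cv2.minAreaRect(P))
rect(a,'top','plate',6);rect(b,'side','plate',6)
rect(a,'top','shaker',74)
# studs: yellow-ish spots on black mat
for n,im in(('top',a),('side',b)):
    h=cv2.cvtColor(im['frame'],cv2.COLOR_RGB2HSV).astype(int)
    f=im['frame'].astype(int)
    # dark mat mask
    c=proj(im,[565,-203,90]).astype(int); 
    m=np.zeros(f.shape[:2],bool); 
    m[c[1]-45:c[1]+45,c[0]-45:c[0]+45]=1
    y=(m&(f[...,0]-f[...,2]>40)&(h[...,1]>90)).astype(np.uint8)
    k,l,st,ce=cv2.connectedComponentsWithStats(y)
    for i in range(1,k):
        if st[i,4]<60:
            w=np.where(l==i); wt=(f[...,0]-f[...,2])[w]; u=(w[1]*wt).sum()/wt.sum(); v=(w[0]*wt).sum()/wt.sum()
            print(n,st[i],u,v,at_z(im,u,v,97)[:2],f[w].mean(0))
    cr=f[c[1]-60:c[1]+60,c[0]-80:c[0]+80].astype(np.uint8)
    cv2.imwrite(f'pics/{n}_cr.png',cv2.resize(cr,None,fx=2.5,fy=2.5,interpolation=2)[:,:,::-1])
t,s=cv2.imread('pics/top_cr.png'),cv2.imread('pics/side_cr.png')
cv2.imwrite('pics/crops.png',np.hstack([t,s]))
E
```

```text
top plate 0.74 ((551.091552734375, 237.49655151367188), (115.3350830078125, 163.20542907714844), 84.08524322509766)
side plate 0.9 ((545.7522583007812, 234.66998291015625), (117.2720947265625, 159.87356567382812), 85.93663787841797)
top shaker 0.67 ((557.64208984375, -201.71969604492188), (290.0596618652344, 228.69598388671875), 14.284582138061523)
top [320 178   4   4  11] 321.8985714285714 179.86142857142858 [ 620.8225669  -189.69561958] [95.         71.81818182 31.36363636]
top [330 211   4   4  12] 331.2401628222524 212.30122116689282 [ 523.77942209 -213.86129969] [94.91666667 73.         33.5       ]
top [343 242   4   1   4] 344.48730964467006 242.0 [ 436.67328456 -249.20486424] [123.   103.5   73.75]
side [276 154   3   3   8] 276.8064024390244 154.90701219512195 [ 617.39326878 -189.35985596] [111.125  80.25   29.125]
side [300 163   3   4   9] 300.8867924528302 164.32075471698113 [ 520.27215167 -212.2655417 ] [104.22222222  76.11111111  27.66666667]
side [313 166   6  13  46] 315.1890887759093 171.7499022291748 [ 458.62987926 -218.36482393] [136.69565217  30.04347826  25.52173913]
side [333 166   1   3   3] 333.0 167.04794520547946 [ 425.51038195 -280.08176528] [101.33333333  83.          52.66666667]
```

View pics/crops.png

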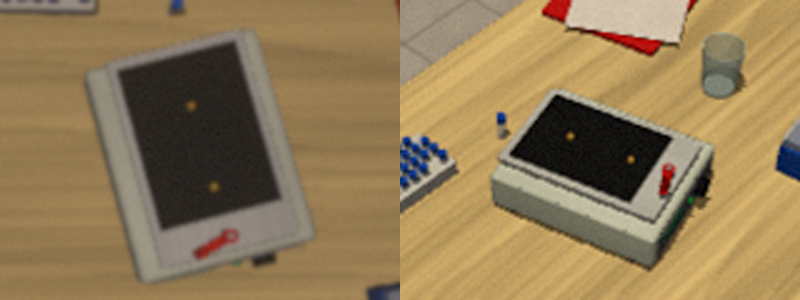

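```bash
cat >> h.py <<'E'
def go(x,y,z,yaw_deg):
    s=ctrl.read_state(); T=R.from_euler('xyz',s['tool_rot']); G=R.from_euler('xyz',[np.pi,0,np.radians(yaw_deg)])
    t=T.inv().apply(np.array([x,y,z])-s['eef_pos'])/10; a=np.degrees((T.inv()*G).as_rotvec())
    print('travel',np.round(t,2),'angular',np.round(a,2))
def st():
    s=ctrl.read_state(); print('t',round(s['clock'],2),'pos',np.round(s['eef_pos'],1),'rot',np.round(np.degrees(s['tool_rot']),2),'F',np.round(s['force'],1),'M',np.round(s['torque'],2),'w',round(s['width'],1))
E
python3 -c "
from h import *
go(540,-210,270,14)"
```

```text
travel [-31.3  -47.13  -3.87] angular [ -0.     0.   -89.69]
```

```bash
python3 -m creep '[{"hand":1,"travel":[-2,-3,-3.9],"angular":[0,0,-7]},{"hand":1,"travel":[-4.5,-7,-3.9],"angular":[0,0,-14]},{"hand":1,"travel":[-7,-10.5,-3.9],"angular":[0,0,-21]},{"hand":1,"travel":[-9.5,-14,-3.9],"angular":[0,0,-28]},{"hand":1,"travel":[-12,-18,-3.9],"angular":[0,0,-35]},{"hand":1,"travel":[-14.5,-22,-3.9],"angular":[0,0,-42]},{"hand":1,"travel":[-17,-25.5,-3.9],"angular":[0,0,-49]},{"hand":1,"travel":[-19.5,-29,-3.9],"angular":[0,0,-56]},{"hand":1,"travel":[-22,-33,-3.9],"angular":[0,0,-63]},{"hand":1,"travel":[-24.5,-37,-3.9],"angular":[0,0,-70]},{"hand":1,"travel":[-27,-40.5,-3.9],"angular":[0,0,-77]},{"hand":1,"travel":[-29.5,-44.5,-3.9],"angular":[0,0,-84]},{"hand":1,"travel":[-31.3,-47.1,-3.9],"angular":[0,0,-89.7]},{"hand":1,"travel":[-31.3,-47.1,-3.9],"angular":[0,0,-89.7]},{"hand":1,"travel":[-31.3,-47.1,-3.9],"angular":[0,0,-89.7]},{"hand":1,"travel":[-31.3,-47.1,-3.9],"angular":[0,0,-89.7]}]'
python3 - <<'E'
from h import *
st(); w=save('wrist','w1.png')
f=w['frame'].astype(int)
print(w['origin'],w['orientation'], [proj(w,p,True).round(0) for p in ([619,-189.5,97],[522,-213,97],[464,-228,100])])
E
```

```text
clock: 3.2
eef_pos: [538.7, -211.7, 270.2]
tool_rot: [3.141, 0.001, 0.242]
force: [0.2, -0.1, -0.6]
width: 85.4
t 3.2 pos [ 538.7 -211.7  270.2] rot [1.7995e+02 7.0000e-02 1.3850e+01] F [ 0.2 -0.1 -0.6] M [-0.   -0.02 -0.02] w 85.4
[ 522.0863732  -137.58639832  413.33913845] [2.83881581e+00 1.52103312e-03 2.42200821e-01] [array([329., 166.]), array([239., 165.]), array([185., 167.])]
```

View pics/w1.png

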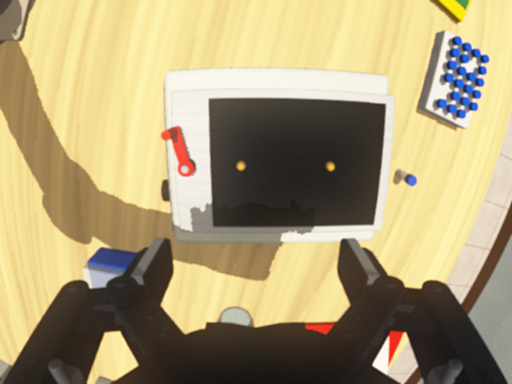

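Wrist view: studs at (241,166) and (330,166), pivot at about (186,170), clamp peg end at about (174,132). All agree with the projections to about 2 px.

```bash
python3 - <<'E'
from h import *
w=ctrl.get_image('wrist'); w['fish']=1; f=w['frame'].astype(int)
P=[]
for c in ((241,166),(330,166)):
    ys,xs=np.mgrid[c[1]-9:c[1]+10,c[0]-9:c[0]+10]; g=f[ys,xs]; wt=np.clip(g[...,0]-g[...,2]-40,0,None)
    u,v=(xs*wt).sum()/wt.sum(),(ys*wt).sum()/wt.sum(); p=at_z(w,u,v,96); P.append(p[:2]); print(u,v,p)
d=P[1]-P[0]; print('len',np.hypot(*d),'yaw',np.degrees(np.arctan2(d[1],d[0])),'mid',(P[0]+P[1])/2)
for t in('studs_mid','clamp_pivot','shaker'): print(t,[(q['at'].round(1) if hasattr(q['at'],'round') else q['at'],q['confidence']) for q in ctrl.spot_point('wrist',t)[:1]])
# housing / mat yaw from mat
m=((f.max(2)<50)).astype(np.uint8); m[:90]=0;m[235:]=0;m[:,:200]=0;m[:,395:]=0
top=[(u,np.where(m[:,u])[0][0]) for u in range(220,375,5) if m[:,u].any()]
Q=np.array([at_z(w,u,v,90)[:2] for u,v in top]); k=np.polyfit(Q[:,0],Q[:,1],1); print('mat yaw',np.degrees(np.arctan(k[0])))
go(515,180,230,-6)
E
```

```text
240.60585906571654 165.54742676167854 [ 524.1231049 -213.5750999   96.       ]
330.27185984670734 166.03190990145472 [ 621.22329429 -189.63448662   96.        ]
len 100.00799839325359 yaw 13.850362596284286 mid [ 572.6731996  -201.60479326]
studs_mid [([564.9, -204.4, 87.4], 0.58)]
clamp_pivot [([455.0, -230.3, 98.4], 0.8)]
shaker [([561.8, -207.6, 1.2], 0.6)]
mat yaw 33.104480643257155
travel [  7.05 -38.55   4.03] angular [2.00e-02 1.00e-02 1.99e+01]
```

```bash
python3 -c "
from h import *
go(550,237,175,-6)"
```

```text
travel [ 11.82 -43.24   9.52] angular [2.00e-02 1.00e-02 1.99e+01]
```

```bash
python3 -m creep '[{"hand":1,"travel":[1,-4,0.5],"angular":[0,0,2]},{"hand":1,"travel":[2,-8,1],"angular":[0,0,4]},{"hand":1,"travel":[3.2,-12,2],"angular":[0,0,6]},{"hand":1,"travel":[4.4,-16,3],"angular":[0,0,8]},{"hand":1,"travel":[5.5,-20,4],"angular":[0,0,10]},{"hand":1,"travel":[6.6,-24,5],"angular":[0,0,12]},{"hand":1,"travel":[7.7,-28,6],"angular":[0,0,14]},{"hand":1,"travel":[8.8,-32,7],"angular":[0,0,16]},{"hand":1,"travel":[10,-36,8],"angular":[0,0,18]},{"hand":1,"travel":[11,-40,9],"angular":[0,0,19.9]},{"hand":1,"travel":[11.8,-43.2,9.5],"angular":[0,0,19.9]},{"hand":1,"travel":[11.8,-43.2,9.5],"angular":[0,0,19.9]},{"hand":1,"travel":[11.8,-43.2,9.5],"angular":[0,0,19.9]},{"hand":1,"travel":[11.8,-43.2,9.5],"angular":[0,0,19.9]}]'
python3 - <<'E'
from h import *
st(); w=save('wrist','w2.png')
print([proj(w,p,True).round(0) for p in ([550,237,46],[500,242,6],[600,232,6])])
for t in('plate','plate_grip'): print(t,[(q['at'],q['confidence']) for q in ctrl.spot_point('wrist',t)[:1]])
E
```

```text
clock: 4.85
eef_pos: [550.4, 234.7, 175.3]
tool_rot: [3.14, -0.0, -0.107]
force: [0.8, 0.4, 1.1]
width: 85.4
t 4.85 pos [550.4 234.7 175.3] rot [ 1.799e+02 -1.000e-02 -6.120e+00] F [0.8 0.4 1.1] M [ 0.01 -0.03  0.04] w 85.4
[array([253., 176.]), array([207., 167.]), array([299., 166.])]
plate [([548.0, 239.3, -6.6], 0.79)]
plate_grip [([546.5, 238.3, 31.2], 0.81)]
```

View pics/w2.png

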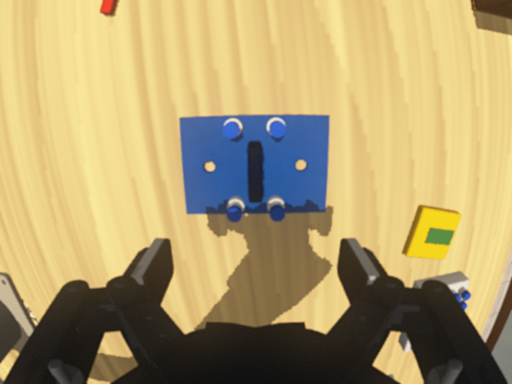

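The plate holes show at (210,167) and (301,165), with the bar upright between them at about column 256.

```bash
python3 - <<'E'
from h import *
w=ctrl.get_image('wrist'); w['fish']=1; f=w['frame'].astype(int)
P=[]
for c in ((210,166),(301,165)):
    ys,xs=np.mgrid[c[1]-9:c[1]+10,c[0]-9:c[0]+10]; g=f[ys,xs]; wt=np.clip(g[...,0]-60,0,None)
    u,v=(xs*wt).sum()/wt.sum(),(ys*wt).sum()/wt.sum(); p=at_z(w,u,v,3); P.append(p[:2]); print(u,v,p)
d=P[1]-P[0]; yw=np.degrees(np.arctan2(d[1],d[0])); m=(P[0]+P[1])/2; print('len',np.hypot(*d),'yaw',yw,'mid',m)
go(m[0],m[1],14,yw)
E
```

```text
209.35421489854284 166.36647146942667 [502.33170227 241.93607854   3.        ]
300.2271405919662 164.5544397463002 [601.72541413 233.32678392   3.        ]
len 99.76587548327501 yaw -4.9504956306491925 mid [552.0285582  237.63143123]
travel [ 0.12 -0.28 16.15] angular [ 0.04 -0.03 -1.17]
```

```bash
python3 -m creep '[{"hand":1,"travel":[0.15,-0.3,3],"angular":[0,0,-1.2]},{"hand":1,"travel":[0.15,-0.3,6],"angular":[0,0,-1.2]},{"hand":1,"travel":[0.15,-0.3,9],"angular":[0,0,-1.2]},{"hand":1,"travel":[0.15,-0.3,11.5],"angular":[0,0,-1.2]},{"hand":1,"travel":[0.15,-0.3,13.5],"angular":[0,0,-1.2]},{"hand":1,"travel":[0.15,-0.3,15],"angular":[0,0,-1.2]},{"hand":1,"travel":[0.15,-0.3,16],"angular":[0,0,-1.2]},{"hand":1,"travel":[0.15,-0.3,16],"angular":[0,0,-1.2]},{"hand":1,"travel":[0.15,-0.3,16],"angular":[0,0,-1.2]},{"hand":1,"travel":[0.15,-0.3,16],"angular":[0,0,-1.2]}]'; python3 -c "
from h import *
st();go(552,237.6,15,-4.95)"
```

```text
clock: 6.05
eef_pos: [553.1, 238.2, 16.5]
tool_rot: [-3.141, -0.002, -0.086]
force: [0.4, 0.0, 0.4]
width: 85.1
t 6.05 pos [553.1 238.2  16.5] rot [-1.7999e+02 -1.2000e-01 -4.9300e+00] F [0.4 0.  0.4] M [-0.   -0.04  0.02] w 85.1
travel [-0.1   0.07  0.15] angular [-0.01 -0.12  0.02]
```

Close the fingers gently, centring on the bar by 1 mm, and then lift.

```bash
python3 -m creep '[{"hand":0.6,"travel":[-0.1,0,0.1],"angular":[0,0,0]},{"hand":0.4,"travel":[-0.1,0,0.1],"angular":[0,0,0]},{"hand":0.3,"travel":[-0.1,0,0.1],"angular":[0,0,0]},{"hand":0.2,"travel":[-0.1,0,0.1],"angular":[0,0,0]},{"hand":0,"travel":[-0.1,0,0.1],"angular":[0,0,0]},{"hand":0,"travel":[-0.1,0,0.1],"angular":[0,0,0]},{"hand":0,"travel":[-0.1,0,0.1],"angular":[0,0,0]},{"hand":0,"travel":[-0.1,0,0.1],"angular":[0,0,0]},{"hand":0,"travel":[-0.1,0,0.1],"angular":[0,0,0]},{"hand":0,"travel":[-0.1,0,0.1],"angular":[0,0,0]}]'; python3 -c "
from h import *
st();go(552,237,200,-4.95)"
```

```text
clock: 7.05
eef_pos: [551.8, 238.3, 15.8]
tool_rot: [-3.142, -0.002, -0.086]
force: [-2.0, 0.3, 5.4]
width: 12.9
t 7.05 pos [551.8 238.3  15.8] rot [-1.80e+02 -1.00e-01 -4.92e+00] F [-2.   0.3  5.4] M [-0.06  0.58 -0.  ] w 12.9
travel [  0.07   0.13 -18.42] angular [-0.   -0.1   0.03]
```

```bash
python3 -m creep '[{"hand":0,"travel":[0,0,-0.5],"angular":[0,0,0]},{"hand":0,"travel":[0,0,-1.5],"angular":[0,0,0]},{"hand":0,"travel":[0,0,-3],"angular":[0,0,0]},{"hand":0,"travel":[0,0,-6],"angular":[0,0,0]},{"hand":0,"travel":[0,0,-9],"angular":[0,0,0]},{"hand":0,"travel":[0,0,-12],"angular":[0,0,0]},{"hand":0,"travel":[0,0,-15],"angular":[0,0,0]},{"hand":0,"travel":[0,0,-17],"angular":[0,0,0]},{"hand":0,"travel":[0,0,-18.5],"angular":[0,0,0]},{"hand":0,"travel":[0,0,-18.5],"angular":[0,0,0]},{"hand":0,"travel":[0,0,-18.5],"angular":[0,0,0]}]'; python3 - <<'E'
from h import *
st(); w=save('wrist','w3.png'); w['fish']=1
s=ctrl.read_state(); T=R.from_euler('xyz',s['tool_rot'])
f=w['frame'].astype(int)
# expected holes in plate if grasped as planned (underside 16 below TCP)
for x in(-50,50): print(proj(w,s['eef_pos']+T.apply([x,0,10]),True))
go(572.7,-201.6,200,13.85)
E
```

```text
clock: 8.15
eef_pos: [551.3, 238.0, 201.0]
tool_rot: [-3.142, -0.002, -0.086]
force: [-0.4, 0.1, -4.5]
width: 13.2
t 8.15 pos [551.3 238.  201. ] rot [-1.80e+02 -1.20e-01 -4.93e+00] F [-0.4  0.1 -4.5] M [-0.03  0.05  0.02] w 13.2
[167.57771136 233.34750389]
[336.48309383 233.47162168]
travel [ 5.95 43.59  0.06] angular [  0.05  -0.03 -18.77]
```

View pics/w3.png

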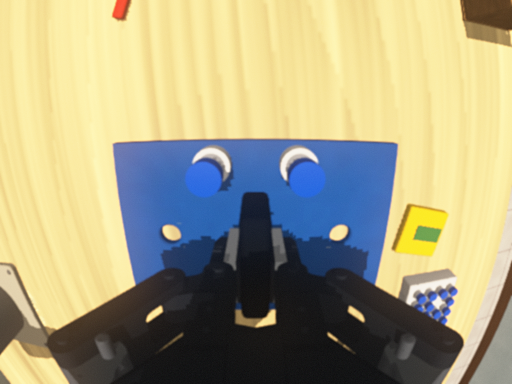

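Held: holes at (171,233) and (339,233), plate level and square to the jaws. Now I get the offset of the plate in the hand.

```bash
python3 - <<'E'
from h import *
w=ctrl.get_image('wrist'); w['fish']=1; f=w['frame'].astype(int)
s=ctrl.read_state(); T=R.from_euler('xyz',s['tool_rot']); P=[]
for c in ((171,233),(339,233)):
    ys,xs=np.mgrid[c[1]-11:c[1]+12,c[0]-12:c[0]+13]; g=f[ys,xs]; m=(g[...,0]>100).astype(float)
    u,v=(xs*m).sum()/m.sum(),(ys*m).sum()/m.sum()
    p=T.inv().apply(at_z(w,u,v,s['eef_pos'][2]-12.8)-s['eef_pos']); P.append(p); print(u,v,m.sum(),p)
P=np.array(P);d=P[1]-P[0];print(np.hypot(*d[:2]),np.degrees(np.arctan2(d[1],d[0])),P.mean(0))
E
```

```text
171.1201550387597 232.00387596899225 258.0 [-48.73205015   0.48438092  12.80409176]
338.2578125 232.078125 256.0 [51.51774591  0.52111911 12.79681953]
100.24980278914738 0.0209969827132572 [ 1.39284788  0.50275002 12.80045565]
```

```bash
python3 -c "
from h import *
go(571.2,-201.5,200,13.85)"
python3 -m creep '[{"hand":0,"travel":[0.2,1.5,0],"angular":[0,0,-1]},{"hand":0,"travel":[0.5,4,0],"angular":[0,0,-2]},{"hand":0,"travel":[1,7,0],"angular":[0,0,-3.5]},{"hand":0,"travel":[1.5,10,0],"angular":[0,0,-5]},{"hand":0,"travel":[1.9,13.5,0],"angular":[0,0,-6.5]},{"hand":0,"travel":[2.4,17,0],"angular":[0,0,-8]},{"hand":0,"travel":[2.9,20.5,0],"angular":[0,0,-9.5]},{"hand":0,"travel":[3.4,24,0],"angular":[0,0,-11]},{"hand":0,"travel":[3.9,27.5,0],"angular":[0,0,-12.5]},{"hand":0,"travel":[4.4,31,0],"angular":[0,0,-14]},{"hand":0,"travel":[4.9,34.5,0],"angular":[0,0,-15.5]},{"hand":0,"travel":[5.3,38,0],"angular":[0,0,-17]},{"hand":0,"travel":[5.6,41,0],"angular":[0,0,-18]},{"hand":0,"travel":[5.8,43,0],"angular":[0,0,-18.8]},{"hand":0,"travel":[5.8,43.6,0],"angular":[0,0,-18.8]},{"hand":0,"travel":[5.8,43.6,0],"angular":[0,0,-18.8]},{"hand":0,"travel":[5.8,43.6,0],"angular":[0,0,-18.8]}]'; python3 -c "
from h import *
st();go(571.2,-201.5,122,13.85)"
```

```text
travel [5.810e+00 4.359e+01 3.000e-02] angular [ 6.000e-02  1.000e-02 -1.877e+01]
clock: 9.95
eef_pos: [571.0, -199.4, 199.9]
tool_rot: [-3.141, 0.001, 0.244]
force: [0.8, -0.0, -5.1]
width: 13.3
t 9.95 pos [ 571.  -199.4  199.9] rot [-1.7995e+02  4.0000e-02  1.3970e+01] F [ 0.8 -0.  -5.1] M [ 0.05 -0.02  0.02] w 13.3
travel [-0.02  0.21  7.79] angular [-0.05  0.04  0.12]
```

Descend to about 6 mm above the stud tips and look through the holes.

```bash
python3 -m creep '[{"hand":0,"travel":[0,0.2,1],"angular":[0,0,0.1]},{"hand":0,"travel":[0,0.2,2.5],"angular":[0,0,0.1]},{"hand":0,"travel":[0,0.2,4],"angular":[0,0,0.1]},{"hand":0,"travel":[0,0.2,5.5],"angular":[0,0,0.1]},{"hand":0,"travel":[0,0.2,6.8],"angular":[0,0,0.1]},{"hand":0,"travel":[0,0.2,7.6],"angular":[0,0,0.1]},{"hand":0,"travel":[0,0.2,7.8],"angular":[0,0,0.1]},{"hand":0,"travel":[0,0.2,7.8],"angular":[0,0,0.1]},{"hand":0,"travel":[0,0.2,7.8],"angular":[0,0,0.1]},{"hand":0,"travel":[0,0.2,7.8],"angular":[0,0,0.1]}]'; python3 - <<'E'
from h import *
st();go(571.2,-201.5,116,13.85)
w=save('wrist','w4.png'); f=w['frame']
cv2.imwrite('pics/w4c.png',np.hstack([cv2.resize(f[212:254,c-30:c+30,::-1],(400,280),interpolation=2) for c in(171,339)]))
E
```

```text
clock: 10.95
eef_pos: [572.0, -201.4, 122.6]
tool_rot: [-3.141, -0.001, 0.242]
force: [-0.2, 0.6, -4.6]
width: 13.0
t 10.95 pos [ 572.  -201.4  122.6] rot [-1.7999e+02 -4.0000e-02  1.3870e+01] F [-0.2  0.6 -4.6] M [ 0.02  0.03 -0.01] w 13.0
travel [-0.08 -0.01  0.66] angular [-0.01 -0.04  0.02]
```

View pics/w4c.png

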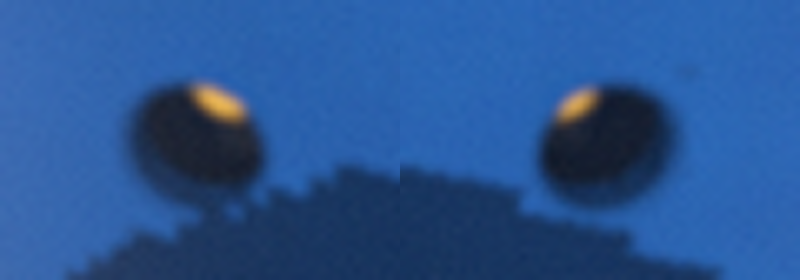

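The brass tips show through the top of both holes, left at about (173.7,227.3) and right at about (335.7,227.4), symmetric. I fit the lateral error by comparing with a small rendering.

```bash
cat > fit.py <<'E'
from h import *
from scipy.optimize import minimize
def fit(und):
    w=ctrl.get_image('wrist'); f=w['frame'].astype(int); s=ctrl.read_state(); T=R.from_euler('xyz',s['tool_rot']); pos=s['eef_pos']; S=8
    th=np.linspace(0,2*np.pi,40)
    def poly(cx,cy,zt,r): # tool frame, zt below TCP
        return np.array([proj(w,pos+T.apply([cx+r*np.cos(a),cy+r*np.sin(a),zt]),True) for a in th])
    def mask(P,o):
        m=np.zeros((40*S,60*S),np.uint8); cv2.fillPoly(m,[np.int32(np.round((P-o+.5)*S))],1); return m
    res=[]
    for sx,c in((-50,171),(50,339)):
        o=np.array([c-30,213]); g=f[213:253,c-30:c+30]
        br=np.clip(g[...,0]-g[...,2],0,60)/60.; hole=(g[...,2]<85).astype(float)
        hole[28:]=0
        # hole position from top-rim: fit hole centre
        def cost(p):
            hx,hy,tx,ty=p
            H=mask(poly(hx,hy,und-6,6.25),o); L=mask(poly(hx,hy,und,6.25),o)
            tip=pos[2]-98
            st=mask(poly(tx,ty,tip,3),o)|mask(poly(tx,ty,tip+1,3.8),o)|mask(poly(tx,ty,tip+2.5,5),o)
            V=cv2.resize((H&L&st).astype(float),(60,40),interpolation=cv2.INTER_AREA)
            Hd=cv2.resize(H.astype(float),(60,40),interpolation=cv2.INTER_AREA)
            hh=np.clip(hole+br,0,1)
            return ((V-br)**2).sum()+0.5*((Hd-hh)[:28]**2).sum()
        best=min((minimize(cost,[sx+1.4,.5,sx+1.4+a,.5+b],method='Nelder-Mead',options=dict(initial_simplex=np.array([sx+1.4,.5,sx+1.4+a,.5+b])+np.vstack([np.zeros(4),1.5*np.eye(4)]),maxiter=200)) for a in(-2,2) for b in(-2,2)),key=lambda r:r.fun)
        h=best.x; print(sx,'hole',h[:2].round(2),'stud',h[2:].round(2),'stud-hole',(h[2:]-h[:2]).round(2),round(best.fun,2),'brass px',br.sum().round(1))
        res.append(h[2:]-h[:2])
    print('mean stud-hole (tool mm)',np.mean(res,0).round(2))
E
python3 -c "
from fit import *
fit(15.8)"
```

```text
-50 hole [-48.38   0.92] stud [-49.6    1.06] stud-hole [-1.22  0.14] 27.81 brass px 25.3
50 hole [50.99  1.01] stud [51.31  1.02] stud-hole [0.32 0.01] 22.97 brass px 16.9
mean stud-hole (tool mm) [-0.45  0.07]
```

```bash
python3 -m creep '[{"hand":0,"travel":[-0.06,0,0.2],"angular":[0,0,0]},{"hand":0,"travel":[-0.06,0,0.4],"angular":[0,0,0]},{"hand":0,"travel":[-0.06,0,0.6],"angular":[0,0,0]},{"hand":0,"travel":[-0.06,0,0.7],"angular":[0,0,0]},{"hand":0,"travel":[-0.06,0,0.75],"angular":[0,0,0]},{"hand":0,"travel":[-0.06,0,0.75],"angular":[0,0,0]},{"hand":0,"travel":[-0.06,0,0.75],"angular":[0,0,0]}]'; python3 -c "
from fit import *
st();fit(15.8);st()"
```

```text
clock: 11.75
eef_pos: [571.2, -201.6, 115.0]
tool_rot: [-3.141, -0.0, 0.242]
force: [-0.2, 0.2, -3.9]
width: 13.2
t 11.75 pos [ 571.2 -201.6  115. ] rot [-1.7998e+02 -2.0000e-02  1.3860e+01] F [-0.2  0.2 -3.9] M [ 0.01  0.01 -0.04] w 13.2
-50 hole [-48.56   0.64] stud [-49.01   1.08] stud-hole [-0.46  0.44] 26.87 brass px 103.2
50 hole [50.92  0.72] stud [51.81  1.13] stud-hole [0.88 0.41] 27.23 brass px 105.5
mean stud-hole (tool mm) [0.21 0.43]
t 11.8 pos [ 571.2 -201.6  115. ] rot [-1.7998e+02 -2.0000e-02  1.3870e+01] F [ 0.6  0.4 -4.2] M [ 0.02  0.06 -0.01] w 13.2
```

```bash
python3 -m creep '[{"hand":0,"travel":[0.01,0.04,0.08],"angular":[0,0,0]},{"hand":0,"travel":[0.01,0.04,0.16],"angular":[0,0,0]},{"hand":0,"travel":[0.01,0.04,0.24],"angular":[0,0,0]},{"hand":0,"travel":[0.01,0.04,0.32],"angular":[0,0,0]},{"hand":0,"travel":[0.01,0.04,0.4],"angular":[0,0,0]},{"hand":0,"travel":[0.01,0.04,0.4],"angular":[0,0,0]}]'; python3 -c "
from h import *
st();"
```

```text
clock: 12.4
eef_pos: [571.3, -201.9, 110.8]
tool_rot: [-3.141, -0.0, 0.242]
force: [-0.9, -0.4, -3.6]
width: 13.1
t 12.4 pos [ 571.3 -201.9  110.8] rot [-179.97   -0.     13.87] F [-0.9 -0.4 -3.6] M [ 0.01  0.01 -0.01] w 13.1
```

No contact force at an underside height of about 95 mm, so the studs are in the holes. Continue gently.

```bash
python3 -m creep '[{"hand":0,"travel":[0,0,0.07],"angular":[0,0,0]},{"hand":0,"travel":[0,0,0.14],"angular":[0,0,0]},{"hand":0,"travel":[0,0,0.21],"angular":[0,0,0]},{"hand":0,"travel":[0,0,0.28],"angular":[0,0,0]},{"hand":0,"travel":[0,0,0.35],"angular":[0,0,0]},{"hand":0,"travel":[0,0,0.4],"angular":[0,0,0]},{"hand":0,"travel":[0,0,0.4],"angular":[0,0,0]}]'; python3 -c "
from h import *
st();"
```

```text
clock: 13.1
eef_pos: [571.3, -201.9, 106.8]
tool_rot: [-3.141, 0.0, 0.242]
force: [-0.3, 0.2, -4.2]
width: 13.3
t 13.1 pos [ 571.3 -201.9  106.8] rot [-179.97    0.     13.87] F [-0.3  0.2 -4.2] M [ 0.04  0.06 -0.03] w 13.3
```

```bash
python3 -m creep '[{"hand":0,"travel":[0,0,0.03],"angular":[0,0,0]},{"hand":0,"travel":[0,0,0.06],"angular":[0,0,0]},{"hand":0,"travel":[0,0,0.09],"angular":[0,0,0]},{"hand":0,"travel":[0,0,0.09],"angular":[0,0,0]},{"hand":0,"travel":[0,0,0.09],"angular":[0,0,0]}]'; python3 -c "
from h import *
st();"
```

```text
clock: 13.6
eef_pos: [571.3, -201.9, 105.9]
tool_rot: [-3.141, 0.0, 0.242]
force: [0.3, -0.4, -3.6]
width: 13.3
t 13.6 pos [ 571.3 -201.9  105.9] rot [-179.97    0.     13.87] F [ 0.3 -0.4 -3.6] M [-0.    0.02  0.01] w 13.3
```

```bash
python3 -m creep '[{"hand":0,"travel":[0,0,0.03],"angular":[0,0,0]},{"hand":0,"travel":[0,0,0.06],"angular":[0,0,0]},{"hand":0,"travel":[0,0,0.06],"angular":[0,0,0]},{"hand":0,"travel":[0,0,0.06],"angular":[0,0,0]}]'; python3 -c "
from h import *
st();"
```

```text
clock: 14.0
eef_pos: [571.3, -201.9, 105.7]
tool_rot: [-3.141, -0.0, 0.242]
force: [-1.5, 1.2, 0.8]
width: 13.3
t 14.0 pos [ 571.3 -201.9  105.7] rot [-179.98   -0.     13.87] F [-1.5  1.2  0.8] M [ 0.1   0.37 -0.06] w 13.3
```

It touched down at TCP z=105.7, as predicted, with the plate's weight taken off the hand. Release and lift.

```bash
python3 -m creep '[{"hand":0.2,"travel":[0,0,0],"angular":[0,0,0]},{"hand":0.35,"travel":[0,0,0],"angular":[0,0,0]},{"hand":0.5,"travel":[0,0,0],"angular":[0,0,0]},{"hand":0.5,"travel":[0,0,0],"angular":[0,0,0]},{"hand":0.5,"travel":[0,0,0],"angular":[0,0,0]},{"hand":0.5,"travel":[0,0,-1],"angular":[0,0,0]},{"hand":0.5,"travel":[0,0,-3],"angular":[0,0,0]},{"hand":0.5,"travel":[0,0,-6],"angular":[0,0,0]},{"hand":0.5,"travel":[0,0,-9],"angular":[0,0,0]},{"hand":0.5,"travel":[0,0,-12],"angular":[0,0,0]},{"hand":0,"travel":[0,0,-15],"angular":[0,0,0]},{"hand":0,"travel":[0,0,-15],"angular":[0,0,0]},{"hand":0,"travel":[0,0,-15],"angular":[0,0,0]},{"hand":0,"travel":[0,0,-15],"angular":[0,0,0]}]'; python3 - <<'E'
from h import *
st();w=save('wrist','w5.png')
r=ctrl.regions_of('wrist','clamp'); print([(q['confidence'],q['region'].sum()) for q in r[:2]])
E
```

```text
clock: 15.4
eef_pos: [570.5, -201.9, 254.9]
tool_rot: [-3.141, 0.002, 0.242]
force: [-0.2, 0.4, -1.3]
width: 0.1
t 15.4 pos [ 570.5 -201.9  254.9] rot [-1.7994e+02  9.0000e-02  1.3870e+01] F [-0.2  0.4 -1.3] M [-0.03 -0.03  0.05] w 0.1
[(0.88, np.int64(736))]
```

View pics/w5.png

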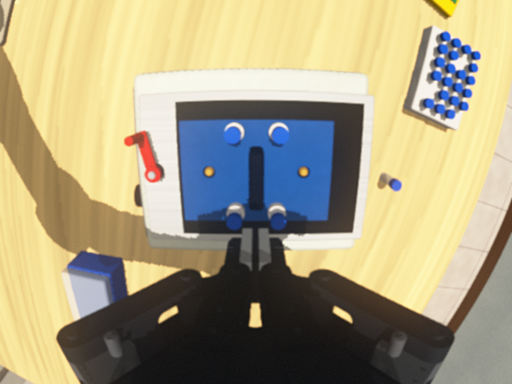

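Both brass studs show centred in the holes, at (209,172) and (303,172). The clamp is still open: pivot (153,174), peg top about (131,142). Next I plan the peg push.

```bash
cat > plan.py <<'E'
from h import *
Y=R.from_euler('z',13.85,degrees=True); PV=np.array([572.7,-201.6,0])+Y.apply([-110,0,0])
def plan(pts,z):
    s=ctrl.read_state(); T=R.from_euler('xyz',s['tool_rot'])
    for p in pts:
        g=PV+Y.apply([*p,0]); g[2]=z
        print(p,g.round(0),(T.inv().apply(g-s['eef_pos'])/10).round(2))
E
python3 - <<'E'
from plan import *
w=ctrl.get_image('wrist'); w['fish']=1
for n,u,v,z in(('peg top',131,142,137),('pivot',153,174,105)):
    print(n,Y.inv().apply(at_z(w,u,v,z)-PV))
for d in(-50,50): print('stud pred px',proj(w,np.array([572.7,-201.6,97])+Y.apply([d,0,0]),True))
plan([(-45,36)],240)
plan([(-45,36)],118)
E
```

```text
peg top [ -7.27874774  39.46385122 137.        ]
pivot [  0.83719312  -0.13069776 105.        ]
stud pred px [208.49760217 171.61553238]
stud pred px [303.54687962 171.75983674]
(-45, 36) [ 414. -204.  240.] [-15.29  -3.58   1.49]
(-45, 36) [ 414. -204.  118.] [-15.27  -3.56  13.69]
```

```bash
python3 -m creep '[{"hand":0,"travel":[-2,-0.5,0],"angular":[0,0,0]},{"hand":0,"travel":[-5,-1.2,0],"angular":[0,0,0]},{"hand":0,"travel":[-8,-2,0],"angular":[0,0,0]},{"hand":0,"travel":[-11,-2.7,0],"angular":[0,0,0]},{"hand":0,"travel":[-14,-3.4,0],"angular":[0,0,0]},{"hand":0,"travel":[-15.3,-3.6,0],"angular":[0,0,0]},{"hand":0,"travel":[-15.3,-3.6,0],"angular":[0,0,0]},{"hand":0,"travel":[-15.3,-3.6,1.5],"angular":[0,0,0]},{"hand":0,"travel":[-15.3,-3.6,4],"angular":[0,0,0]},{"hand":0,"travel":[-15.3,-3.6,7],"angular":[0,0,0]},{"hand":0,"travel":[-15.3,-3.6,10],"angular":[0,0,0]},{"hand":0,"travel":[-15.3,-3.6,12.5],"angular":[0,0,0]},{"hand":0,"travel":[-15.3,-3.6,13.7],"angular":[0,0,0]},{"hand":0,"travel":[-15.3,-3.6,13.7],"angular":[0,0,0]},{"hand":0,"travel":[-15.3,-3.6,13.7],"angular":[0,0,0]}]'; python3 - <<'E'
from plan import *
st(); plan([(-30,39),(-20,42),(-8,48),(2,50),(12,43),(20,36),(28,26),(33,19),(34,16)],118)
E
```

```text
clock: 17.05
eef_pos: [414.7, -203.1, 117.8]
tool_rot: [-3.14, 0.001, 0.243]
force: [0.5, 0.6, -0.2]
width: -0.3
t 17.05 pos [ 414.7 -203.1  117.8] rot [-1.799e+02  5.000e-02  1.393e+01] F [ 0.5  0.6 -0.2] M [-0.01  0.04 -0.03] w -0.3
(-30, 39) [ 427. -197.  118.] [ 1.38 -0.27 -0.02]
(-20, 42) [ 436. -192.  118.] [ 2.38 -0.56 -0.02]
(-8, 48) [ 447. -183.  118.] [ 3.58 -1.16 -0.02]
(2, 50) [ 456. -179.  118.] [ 4.58 -1.36 -0.03]
(12, 43) [ 467. -183.  118.] [ 5.58 -0.66 -0.03]
(20, 36) [ 477. -188.  118.] [ 6.38  0.04 -0.03]
(28, 26) [ 487. -196.  118.] [ 7.18  1.04 -0.03]
(33, 19) [ 493. -202.  118.] [ 7.68  1.74 -0.03]
(34, 16) [ 495. -204.  118.] [ 7.78  2.04 -0.03]
```

```bash
python3 -m creep '[{"hand":0,"travel":[0.7,-0.1,0],"angular":[0,0,0]},{"hand":0,"travel":[1.4,-0.3,0],"angular":[0,0,0]},{"hand":0,"travel":[1.9,-0.4,0],"angular":[0,0,0]},{"hand":0,"travel":[2.4,-0.55,0],"angular":[0,0,0]},{"hand":0,"travel":[3,-0.8,0],"angular":[0,0,0]},{"hand":0,"travel":[3.6,-1.1,0],"angular":[0,0,0]},{"hand":0,"travel":[4.1,-1.25,0],"angular":[0,0,0]},{"hand":0,"travel":[4.6,-1.3,0],"angular":[0,0,0]},{"hand":0,"travel":[5.1,-1,0],"angular":[0,0,0]},{"hand":0,"travel":[5.6,-0.7,0],"angular":[0,0,0]},{"hand":0,"travel":[6,-0.35,0],"angular":[0,0,0]},{"hand":0,"travel":[6.4,0,0],"angular":[0,0,0]},{"hand":0,"travel":[6.4,0,0],"angular":[0,0,0]}]'; python3 - <<'E'
from plan import *
st(); plan([(28,26),(33,19),(34,16),(34,13)],118)
a=save('side','s2.png')['frame']; w=save('wrist','w6.png')['frame']
cv2.imwrite('pics/c6.png',np.hstack([cv2.resize(a[110:230,220:380],(400,300),interpolation=2),cv2.resize(w,(400,300))])[:,:,::-1])
E
```

```text
clock: 18.35
eef_pos: [478.3, -188.4, 117.8]
tool_rot: [-3.141, -0.001, 0.243]
force: [0.9, 2.7, 0.4]
width: -0.2
t 18.35 pos [ 478.3 -188.4  117.8] rot [-1.7995e+02 -7.0000e-02  1.3900e+01] F [0.9 2.7 0.4] M [ 0.32 -0.15  0.05] w -0.2
(28, 26) [ 487. -196.  118.] [ 0.65  0.94 -0.02]
(33, 19) [ 493. -202.  118.] [ 1.15  1.64 -0.02]
(34, 16) [ 495. -204.  118.] [ 1.25  1.94 -0.02]
(34, 13) [ 496. -207.  118.] [ 1.25  2.24 -0.02]
```

View pics/c6.png

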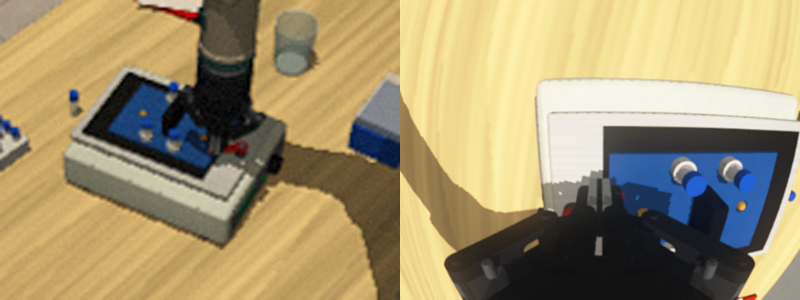

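The finger is at the plate's -x edge with the clamp arm turning ahead of it, and contact is about 3 N. Continue slowly to closed.

```bash
python3 -m creep '[{"hand":0,"travel":[0.35,0.45,0],"angular":[0,0,0]},{"hand":0,"travel":[0.65,0.9,0],"angular":[0,0,0]},{"hand":0,"travel":[0.9,1.25,0],"angular":[0,0,0]},{"hand":0,"travel":[1.15,1.6,0],"angular":[0,0,0]},{"hand":0,"travel":[1.2,1.8,0],"angular":[0,0,0]},{"hand":0,"travel":[1.2,1.9,0],"angular":[0,0,0]},{"hand":0,"travel":[1.2,1.9,0],"angular":[0,0,0]}]'; python3 - <<'E'
from plan import *
st(); s=ctrl.read_state(); print('rel pivot',Y.inv().apply(s['eef_pos']-PV))
E
```

```text
clock: 19.15
eef_pos: [491.5, -205.7, 117.5]
tool_rot: [-3.141, 0.004, 0.24]
force: [-5.0, -1.3, 3.0]
width: -0.1
t 19.15 pos [ 491.5 -205.7  117.5] rot [-179.98    0.24   13.78] F [-5.  -1.3  3. ] M [-0.17  1.02 -0.09] w -0.1
rel pivot [ 30.21916433  15.45825787 117.50197089]
```

The force is purely along -x, so the finger has slid to the inner side of the peg. I back off, go round to the peg's +y side and push along -y.

```bash
python3 -m creep '[{"hand":0,"travel":[-0.4,-0.2,0],"angular":[0,0,0]},{"hand":0,"travel":[-0.7,-0.8,0],"angular":[0,0,0]},{"hand":0,"travel":[-0.7,-1.6,0],"angular":[0,0,0]},{"hand":0,"travel":[-0.7,-2.4,0],"angular":[0,0,0]},{"hand":0,"travel":[-0.2,-2.8,0],"angular":[0,0,0]},{"hand":0,"travel":[0.5,-2.8,0],"angular":[0,0,0]},{"hand":0,"travel":[1.2,-2.8,0],"angular":[0,0,0]},{"hand":0,"travel":[1.2,-2.8,0],"angular":[0,0,0]},{"hand":0,"travel":[1.2,-2.8,0],"angular":[0,0,0]}]'; python3 - <<'E'
from plan import *
st(); s=ctrl.read_state(); print('rel pivot',Y.inv().apply(s['eef_pos']-PV))
a=save('side','s3.png')['frame']; w=save('wrist','w7.png')['frame'];t=save('top','t7.png')['frame']
cv2.imwrite('pics/c7.png',np.hstack([cv2.resize(a[130:210,270:350],(400,400),interpolation=2),cv2.resize(w[130:290,160:320],(400,400),interpolation=2)])[:,:,::-1])
E
```

```text
clock: 20.05
eef_pos: [496.8, -175.7, 117.3]
tool_rot: [-3.141, 0.004, 0.24]
force: [0.0, -1.3, 0.1]
width: -0.0
t 20.05 pos [ 496.8 -175.7  117.3] rot [-179.98    0.24   13.78] F [ 0.  -1.3  0.1] M [-0.02 -0.01  0.  ] w -0.0
rel pivot [ 42.46683003  43.29040253 117.31646397]
```

View pics/c7.png

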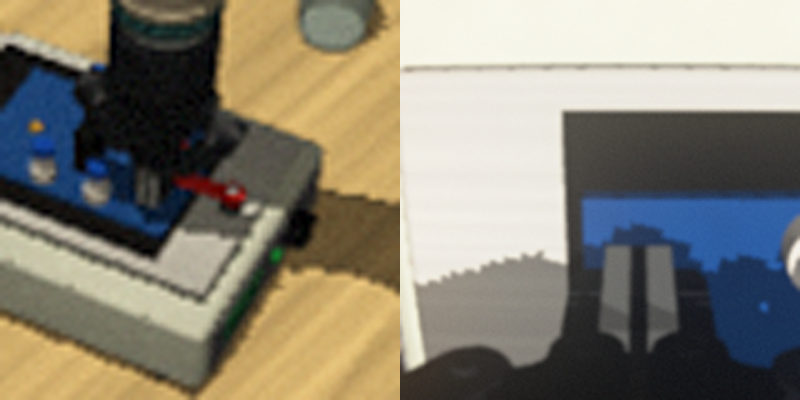

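The clamp arm now lies over the plate's edge and the finger is free on its +y side. Push along -y to the stop.

```bash
python3 -m creep '[{"hand":0,"travel":[0,0.5,0],"angular":[0,0,0]},{"hand":0,"travel":[0,1,0],"angular":[0,0,0]},{"hand":0,"travel":[0,1.5,0],"angular":[0,0,0]},{"hand":0,"travel":[0,1.9,0],"angular":[0,0,0]},{"hand":0,"travel":[0,2.2,0],"angular":[0,0,0]},{"hand":0,"travel":[0,2.4,0],"angular":[0,0,0]},{"hand":0,"travel":[0,2.55,0],"angular":[0,0,0]},{"hand":0,"travel":[0,2.55,0],"angular":[0,0,0]}]'; python3 - <<'E'
from plan import *
st(); s=ctrl.read_state(); print('rel pivot',Y.inv().apply(s['eef_pos']-PV), 'F',Y.inv().apply(s['force']))
E
```

```text
clock: 21.0
eef_pos: [502.2, -200.6, 117.3]
tool_rot: [-3.141, 0.005, 0.24]
force: [0.4, -0.5, 0.4]
width: -0.1
t 21.0 pos [ 502.2 -200.6  117.3] rot [-179.96    0.27   13.76] F [ 0.4 -0.5  0.4] M [0.03 0.01 0.01] w -0.1
rel pivot [ 41.78920184  17.86559364 117.28175678] F [ 0.27279285 -0.61404233  0.4068267 ]
```

```bash
python3 -m creep '[{"hand":0,"travel":[0,0.1,0],"angular":[0,0,0]},{"hand":0,"travel":[0,0.2,0],"angular":[0,0,0]},{"hand":0,"travel":[0,0.3,0],"angular":[0,0,0]},{"hand":0,"travel":[0,0.3,0],"angular":[0,0,0]}]'; python3 - <<'E'
from plan import *
st(); s=ctrl.read_state(); print('rel pivot',Y.inv().apply(s['eef_pos']-PV), 'F',Y.inv().apply(s['force']))
E
```

```text
clock: 21.4
eef_pos: [503.0, -202.8, 117.3]
tool_rot: [-3.14, 0.005, 0.241]
force: [-0.2, 2.9, 0.6]
width: 0.0
t 21.4 pos [ 503.  -202.8  117.3] rot [-179.91    0.26   13.78] F [-0.2  2.9  0.6] M [ 0.59  0.03 -0.04] w 0.0
rel pivot [ 42.034618    15.50435445 117.28528109] F [0.47949697 2.85094636 0.55707649]
```

```bash
python3 -m creep '[{"hand":0,"travel":[0,0.08,0],"angular":[0,0,0]},{"hand":0,"travel":[0,0.15,0],"angular":[0,0,0]},{"hand":0,"travel":[0,0.15,0],"angular":[0,0,0]}]'; python3 - <<'E'
from plan import *
st(); s=ctrl.read_state(); print('rel pivot',Y.inv().apply(s['eef_pos']-PV), 'F',Y.inv().apply(s['force']))
E
```

```text
clock: 21.7
eef_pos: [503.1, -203.0, 117.2]
tool_rot: [-3.138, 0.005, 0.241]
force: [-0.8, 5.2, 1.4]
width: 0.1
t 21.7 pos [ 503.1 -203.   117.2] rot [-179.81    0.28   13.83] F [-0.8  5.2  1.4] M [ 1.12  0.18 -0.03] w 0.1
rel pivot [ 42.07525746  15.34542621 117.22031341] F [0.47882225 5.28605776 1.36869772]
```

The force rises without motion at y = 15.3 mm (stop expected at 16), so the clamp is closed. Retreat and check.

```bash
python3 -m creep '[{"hand":0,"travel":[0,-0.5,0],"angular":[0,0,0]},{"hand":0,"travel":[0,-1.2,0],"angular":[0,0,0]},{"hand":0,"travel":[0,-1.5,-1],"angular":[0,0,0]},{"hand":0,"travel":[0,-1.5,-4],"angular":[0,0,0]},{"hand":0,"travel":[0,-1.5,-8],"angular":[0,0,0]},{"hand":0,"travel":[2,-1.5,-12],"angular":[0,0,0]},{"hand":0,"travel":[4,0,-15],"angular":[0,0,0]},{"hand":0,"travel":[6,2,-15],"angular":[0,0,0]},{"hand":0,"travel":[6,2,-15],"angular":[0,0,0]},{"hand":0,"travel":[6,2,-15],"angular":[0,0,0]},{"hand":0,"travel":[6,2,-15],"angular":[0,0,0]}]'; python3 - <<'E'
from plan import *
st(); w=save('wrist','w8.png'); w['fish']=1
f=w['frame']; q=lambda p:proj(w,PV*[1,1,0]+Y.apply([p[0],p[1],0])+[0,0,p[2]],True).round(1)
print('pivot',q((0,0,105)),'peg base',q((42,0,105)),'peg top',q((42,0,137)),'tip',q((47.5,0,105)))
print('holes',q((60,0,96)),q((160,0,96)),'corners',[q((x,y,96)) for x in(30,190) for y in(-55,55)])
for t in('plate','plate_grip','vial_rack','tip_box','reagent_bottle','beaker','stray_vial','timer','marker'):
    for c in('top','side'):
        if t=='plate' and c=='top': ctrl.get_image('top');ctrl.get_image('side')
        print(t,c,[(np.round(x['at']),round(x['confidence'],2)) for x in ctrl.spot_point(c,t)[:1]])
cv2.imwrite('pics/w8c.png',cv2.resize(f[60:260,110:410],(780,520),interpolation=2)[:,:,::-1])
E
```

```text
clock: 22.8
eef_pos: [565.8, -207.8, 266.6]
tool_rot: [-3.138, 0.006, 0.242]
force: [-0.1, -0.3, 0.3]
width: 0.4
t 22.8 pos [ 565.8 -207.8  266.6] rot [-179.77    0.37   13.85] F [-0.1 -0.3  0.3] M [-0.    0.05 -0.01] w 0.4
pivot [161.3 167.1] peg base [198.5 166.8] peg top [192.3 174.3] tip [203.6 166.7]
holes [216.3 164.8] [307.9 165.1] corners [array([192.5, 211.5]), array([187.4, 115. ]), array([330.7, 211.8]), array([336.9, 115.7])]
plate top [(array([ 569., -203.,   90.]), 0.67)]
plate side [(array([ 571., -203.,   90.]), 0.87)]
plate_grip top [(array([776., 126.,   2.]), 0.5)]
plate_grip side [(array([ 568., -205.,  123.]), 0.66)]
vial_rack top [(array([807., -17.,   1.]), 0.82)]
vial_rack side [(array([803., -17.,   3.]), 0.75)]
tip_box top [(array([807., -13.,  -1.]), 0.39)]
tip_box side [(array([ 367., -480.,   -1.]), 0.65)]
reagent_bottle top [(array([570., 507.,   2.]), 0.89)]
reagent_bottle side [(array([569., 509.,  -1.]), 0.58)]
beaker top []
beaker side [(array([ 577., -513.,   -2.]), 0.89)]
stray_vial top []
stray_vial side [(array([ 760., -182.,   -1.]), 0.63)]
timer top [(array([776., 126.,   2.]), 0.74)]
timer side [(array([770., 128.,   3.]), 0.55)]
marker top [(array([571., 507.,   1.]), 0.58)]
marker side [(array([427., 499.,   0.]), 0.8)]
```

View pics/w8c.png

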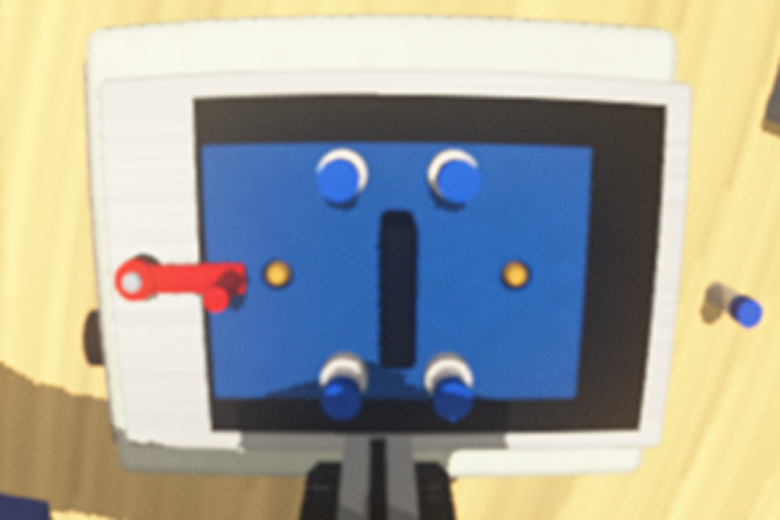

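The clamp points along +x over the plate's edge. Its peg top is at about (193,175), against (192,174) predicted for fully closed. Both studs are centred in the holes.

```bash
python3 -c "
from cell import ctrl
print(ctrl.finish_job())"
```

```text
the job is handed in; nothing more can be done
None
```

The plate is on the shaker over both studs, the red clamp is closed over its edge, and I handed the job in at about 23 s.

**Placing:** I gripped the plate by its bar and lined it up by looking at the brass studs through its holes. It went down with no measurable resistance. It touched down at the fully seated height, with only the plate's own weight passing to the platform. The last wrist picture shows both studs centred in the holes.

**Clamp:** On the first push the finger slid to the inner side of the peg, with about 5 N of contact. I backed off, went round to the other side and pushed to the stop. There the force rose to about 5 N with almost no movement, with the finger at 15.3 mm where I expected 16 mm. In the last picture the peg is within about 1 px of where a closed clamp should put it.

**Other things on the bench:** The side camera finds all of them within about 4 mm of where they started; it gave no starting position for the timer, which I compared with the top camera's. In the final check the top camera missed the beaker and stray vial, and put the tip box, the marker and the plate's bar at other objects' positions. I took those as detection errors because the side camera disagreed.

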